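# Wedge the rocking handle stand steady

### The job

The plywood handle-fitting stand rocks because one of its feet is screwed up short. With the fingertips only, push the wedge lying beside it thin end first under that short foot until it is just snug and the stand no longer rocks, then press down firmly (about 10 N) on top of the stand over that foot to check that it stands steady, and move the hand clear. Do not pick up the wedge or the stand, do not shove the stand out of its place, and leave the other things on the shelf alone.

Things in the scene. Friction and masses are not known exactly. Their poses are not given: they have to be found in the camera images.
- stand: Plywood block 160 x 220 x 66 mm (x, y, z) on four steel ball-ended feet 30 mm long, flat top 96 mm above the shelf; about 1.4 kg, loose. Origin: on the shelf under the block's centre; z up. Feet at x = +-62, y = +-90 mm: three stand on the shelf, the one at x = -62, y = -90 is short and hangs in the air. A steel socket 42 mm high (base 60 mm square) is fixed on top at x = 42, y = 70.
- foot_ball (a point): Centre of the ball end of the short foot (steel ball, 16 mm diameter, so the foot's lowest point is 8 mm below this point). The gap under the ball differs from case to case, 8 to 14 mm. The foot is stiff in its thread and does not move in the stand.
- corner_top (a point): Point on the flat top of the stand straight above the short foot, 18 and 20 mm in from the block's edges: the place to press. Unwedged, 2.5 to 5 N down here rocks the stand onto the short foot (this point sinks 8 to 14 mm); let go, it rocks back.
- wedge: Plain grey nylon wedge lying on the shelf, 120 mm long, 50 wide, 28 high at the upright thick end, 2 at the thin end; about 90 g, loose. Origin: centre of its underside; x along its length, thin end at +60 mm, thick end face at -60; z up. It starts with the thin end roughly towards the short foot. It slides at about 1 N, seats under the foot at about 4 N more; a much harder push slides the stand.
- wedge_face (a point): Middle of the wedge's sloping face, 15 mm above its underside; z points square out of the face, x down the slope to the thin end. The ball of the foot touches the face when foot_ball is 8 mm from it along z.
- canister: Bystander: screw-top tin canister with a dented lid, 89 mm diameter, 105 mm high; origin at the centre of its underside.
- bolt1: Bystander: steel handle bolt standing on its head, 32 mm diameter, 64 mm high, shank 12 mm; origin at the centre of its underside.
- bolt2: Bystander: second steel handle bolt, the same size, standing on its head; origin at the centre of its underside.
- bumper: Bystander: flat black rubber bumper ring, 72 mm outside, 44 mm hole, 13 mm high; origin at the centre of its underside.
- thermometer: Bystander: glass thermometer in a flat steel case 150 x 26 x 12 mm, lying along its x; origin at the centre of its underside.
- spanner: Bystander: bronze spanner 170 mm long lying along its x; origin at the centre of its underside.
Not all that is in view belongs to the job. Of the things that look like the wedge, take the one that is farthest to the robot's right at the start.

How it is judged:
On the way, in this order (a step that is already met when the one before it is completed fails the run):
1. the wedge is snug under the short foot and the stand, not held down by the fingers, is level (x of foot_ball in the frame of wedge between -0.02 and 0.05 m and y of foot_ball in the frame of wedge between -0.022 and 0.022 m and z of foot_ball in the frame of wedge_face between 0.004 and 0.0095 m and angle between stand's own z axis and vertical below 0.012 rad and contact force between the fingers and stand below 0.5 N), for 0.3 s.
2. fingers press with more than 4.5 N on top of the stand over the short foot and the stand stays level on the wedge (x of foot_ball in the frame of wedge between -0.02 and 0.05 m and y of foot_ball in the frame of wedge between -0.022 and 0.022 m and z of foot_ball in the frame of wedge_face between 0.004 and 0.0095 m and angle between stand's own z axis and vertical below 0.012 rad and contact force between the fingers and stand above 4.5 N and horizontal distance between the grasp point and corner_top below 0.045 m and height (world z) of the grasp point above 0.09 m), for 0.2 s.
At the end, for the whole second after the job is handed in: The wedge lies flat on the shelf with its sloping face within 1.5 mm of the ball of the short foot (ball within 22 mm of the wedge's middle line), the stand is level within 0.012 rad and within 25 mm of where it began, both are at rest, and no bystander has moved 20 mm (x of foot_ball in the frame of wedge between -0.02 and 0.05 m and y of foot_ball in the frame of wedge between -0.022 and 0.022 m and z of foot_ball in the frame of wedge_face between 0.004 and 0.0095 m and angle between stand's own z axis and vertical below 0.012 rad and distance of stand from where it was at the start of the episode below 0.025 m and linear speed of each of stand, wedge below 0.01 m/s and angle between wedge's own z axis and vertical below 0.05 rad and distance of each of canister, bolt1, bolt2, bumper, thermometer, spanner from where it was at the start of the episode below 0.02 m); the robot touches nothing.
It fails at once if the wedge is lifted or tipped (height (world z) of wedge above 0.012 m or angle between wedge's own z axis and vertical above 0.25 rad).
It fails at once if the stand is lifted or tipped (height (world z) of stand above 0.015 m or angle between stand's own z axis and vertical above 0.2 rad).
It fails at once if the stand is shoved more than 25 mm (distance of stand from where it was at the start of the episode above 0.025 m).
It fails at once if a bystander is moved (distance of any of canister, bolt1, bolt2, bumper, thermometer, spanner from where it was at the start of the episode above 0.02 m).
It also fails if it takes over 51 s, if anything falls off the work surface, if the arm or the gripper's body presses on something with over 40 N, if the wrist force passes 120 N, or if a joint passes its speed limit or range.

### The arm

A 6-joint arm with a two-finger parallel gripper is mounted at the origin on the work surface. World frame = base frame: x ahead of the robot, y to its left, z up, the work surface at z = 0. Lengths are in m, angles in rad, forces in N, time in s.
With the tool pointing down it reaches from about 0.325 to 0.775 m from the base axis. Payload 5.5 kg.
Tool frame: the origin (TCP) lies midway between the tips of the shut fingers; the grasp point (between the pads) lies 19 mm behind it; z points along the fingers, y is the direction in which the jaws open and shut (so a half turn about z gives the same grasp; the last joint's range is limited). The gripper opens to 88 mm and grips with 3 to 60 N. Pads are 20 mm wide; open, the fingers measure 115 mm over their backs; the gripper's body (75 mm by 178 mm) begins 61 mm behind the grasp point.
Start: joints at [1.098, 0.091, 1.231, -0, 1.82, -0.057], TCP at [0.242, 0.549, 0.198] pointing down, gripper open.
Joint ranges: [-2.87, 2.87], [-0.86, 2.18], [0.17, 2.46], [-1.51, 4.65], [0.06, 2.69], [-2.65, 2.65]. Speed limits (rad/s): [2.57, 2.57, 3.01, 3.14, 3.14, 3.14].

### API

Orientations are given as a unit quaternion [x, y, z, w].
In Python, from station import read_state, snapshot, job_done, search_frame gives the robot as it stands.
- The arm moves only by the shell command python3 -m crank 'ROWS' [FORCE]. ROWS is text: rows parted by semicolons, each of 7 numbers parted by spaces: the turn, a rotation vector about the tool's x, y, z in degrees, then the shift along the tool's x, y, z in m, then the finger opening in m, from 0 to 0.0878. A call has 1 to 8 rows; each row shifts and turns the commanded pose from where the row before left it, along the tool's axes as they then stand; what a row does not reach is not made up. A row lasts 1/10 s, in which the tool goes at most 50 mm and 8.59 degrees, less where a joint would pass 70% of its speed; a pose out of reach is approached as far as the arm can. A call with a gripper value outside its range is refused whole. The fingers move at their own pace and stop on an object; FORCE is the grip in N (left out, the last holds). Time passes only in rows, so rows that do not move let the fingers close. It gives the time, the measured TCP pose, the force and the opening at its end, in the units of the state.
- read_state(): the state, without advancing time (a new reading comes with each control period).
- snapshot(name): name is "side" or "top" or "wrist"; returns a dict with "image" (384x512x3 uint8, red, green, blue), "depth" (384x512 float32, m along the optical axis (not along the pixel's ray), 0 where there is no reading), "fovy" (degrees; the focal length in pixels is half the picture's height over the tangent of half this angle, whatever the lens; pixels are square), "cx", "cy" (the principal point, pixels), "pose" (4x4, takes a point from camera to world coordinates). Camera axes: x right, y down, z forward; pixel columns grow to the right and rows downward; lengths in m; the calibration is good to about 2 mm. A picture is of the moment at which its call begins.
- job_done(): hands the job in, once; it reports no verdict.
Trained networks look in the newest picture that a camera, given by its name, has taken for a name from the list of things; names that differ only in an ending like _2 or _b are one class to them, and where a whole thing is asked for, a point or a joint stands for the part that bears it (a point fixed in the world has none). Each returns a list of dicts, best first, with "score" (0 to 1); they miss things now and then, are a little off and sometimes report something else, mostly with a low value. They report only what shows in the picture. A call takes as long as a camera call. They do not tell look-alikes from the thing itself.
- search_frame(camera, name): "point" ([row, column] in pixels, amid what is visible of it).
The state is a dict: "t": time; "qpos": joint angles; "joint_vel": joint speeds; "joint_torque": joint torques, N m; "tcp_pos": TCP position; "orientation": TCP orientation; "wrist_force": force on the tool from outside, world axes, zero at the start; "torque": the same for the moment, N m; "width": finger opening in m.
Only numpy, scipy, OpenCV 4.12 (cv2) and the standard library are available. Lean on these libraries where they do the work, as an engineer would, in place of code of your own. Each camera call takes 0.05 s, during which the arm holds its last target.

## Working session

There is one attempt and no reset: what is moved stays moved. The work goes in short steps, Python scripts to look and compute and a shell command to move; the robot and the scene stay as the last step left them, time stands still between calls to the robot, and variables do not carry over. Pictures are saved under pics/ and viewed, and the job is handed in when it is done.

```bash
ls; mkdir -p pics; cat > h.py <<'E'
import numpy as np, cv2
from station import read_state, snapshot, job_done, search_frame
def save(s,name,crop=None,scale=1):
    im=cv2.cvtColor(s["image"],cv2.COLOR_RGB2BGR)
    if crop: r0,r1,c0,c1=crop; im=im[r0:r1,c0:c1]
    if scale!=1: im=cv2.resize(im,None,fx=scale,fy=scale,interpolation=cv2.INTER_CUBIC)
    cv2.imwrite("pics/"+name,im)
def cloud(s):
    d=s["depth"]; f=192/np.tan(np.radians(s["fovy"])/2)
    r,c=np.mgrid[0:384,0:512]
    P=np.stack([(c-s["cx"])/f*d,(r-s["cy"])/f*d,d,np.ones_like(d)],-1)@np.array(s["pose"]).T
    P=P[...,:3]; P[d==0]=np.nan
    return P
def proj(s,p):
    f=192/np.tan(np.radians(s["fovy"])/2)
    q=np.linalg.inv(np.array(s["pose"]))@np.r_[p,1]
    return q[1]/q[2]*f+s["cy"], q[0]/q[2]*f+s["cx"]
E
python3 - <<'E'
from h import *
import pickle
print(read_state())
S={}
for n in("top","side","wrist"):
    s=snapshot(n); S[n]=s; save(s,n+"0.png",scale=1.5); print(n,s["fovy"],s["cx"],s["cy"],np.round(s["pose"],3).tolist())
    P=cloud(s)
    for k in ("stand","wedge","foot_ball","canister","bolt1","bumper","thermometer","spanner"):
        for d in search_frame(n,k):
            r,c=map(int,d["point"]); print(n,k,round(d["score"],2),(r,c),np.round(P[r,c],3))
pickle.dump(S,open("S0.pkl","wb"))
E
```

```text
pics
{'t': 0.0, 'qpos': array([ 1.09828993e+00,  9.18055721e-02,  1.23186726e+00, -2.44519118e-07,
        1.81982145e+00, -5.67272339e-02]), 'joint_vel': array([-0.00010332, -0.00017242, -0.00131258, -0.00095797, -0.00092571,
       -0.00057603]), 'joint_torque': array([-1.98720649e-03, -4.46449721e+01, -4.06449187e+01,  6.95303245e-02,
        2.93250033e-02, -1.90222586e-04]), 'tcp_pos': array([0.24219815, 0.54856035, 0.19704936]), 'orientation': array([ 2.06395320e-01,  9.78468225e-01, -9.17752368e-04, -2.48561663e-04]), 'wrist_force': array([0.52668267, 0.22065257, 0.55116148]), 'torque': array([-0.01929207,  0.00696056,  0.04103629]), 'width': 0.08787847860550947}
top 44.37667957852362 258.4270916921182 184.09383550573756 [[-0.023, -0.998, 0.065, 0.388], [-1.0, 0.024, 0.017, 0.152], [-0.018, -0.065, -0.998, 1.13], [0.0, 0.0, 0.0, 1.0]]
top stand 0.9 (137, 292) [0.557 0.094 0.099]
top wedge 0.89 (240, 198) [0.332 0.317 0.019]
top wedge 0.77 (173, 373) [ 0.48  -0.099  0.02 ]
top wedge 0.74 (306, 207) [0.178 0.298 0.019]
top canister 0.88 (136, 198) [0.564 0.3   0.105]
top bolt1 0
[... 665 characters left out ...]
 0.66 (165, 249) [0.545 0.269 0.097]
side canister 0.94 (165, 250) [0.552 0.274 0.092]
side canister 0.19 (198, 294) [0.539 0.058 0.093]
side bolt1 0.73 (237, 360) [ 0.616 -0.121  0.029]
side bolt1 0.67 (266, 265) [ 0.372 -0.018 -0.002]
side bumper 0.5 (220, 235) [0.414 0.17  0.008]
side spanner 0.57 (163, 269) [0.7   0.355 0.002]
wrist 66.91894347684976 258.3555371230196 194.57181998291912 [[0.405, 0.874, 0.27, 0.167], [0.915, -0.386, -0.119, 0.581], [0.0, 0.296, -0.955, 0.384], [0.0, 0.0, 0.0, 1.0]]
wrist wedge 0.85 (256, 138) [0.282 0.349 0.027]
wrist wedge 0.79 (199, 74) [0.178 0.309 0.018]
wrist wedge 0.52 (379, 208) [0.535 0.326 0.011]
wrist canister 0.53 (374, 207) [0.534 0.323 0.001]
```

View pics/top0.png

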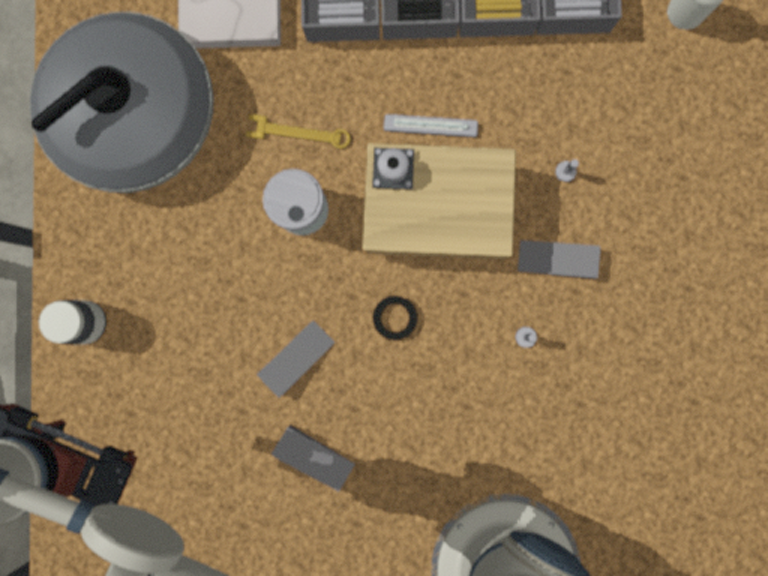

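View pics/side0.png

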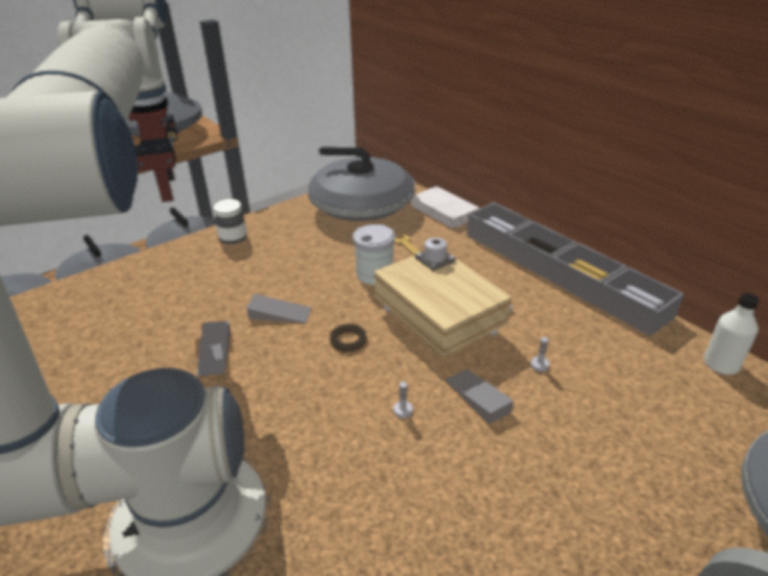

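```bash
python3 - <<'E'
from h import *
import pickle
S=pickle.load(open("S0.pkl","rb"))
a=S["top"];save(a,"ctop.png",(70,250,200,430),3)
a=S["side"];save(a,"cside.png",(150,330,220,440),3)
E
```

```text
(no output)
```

View pics/ctop.png

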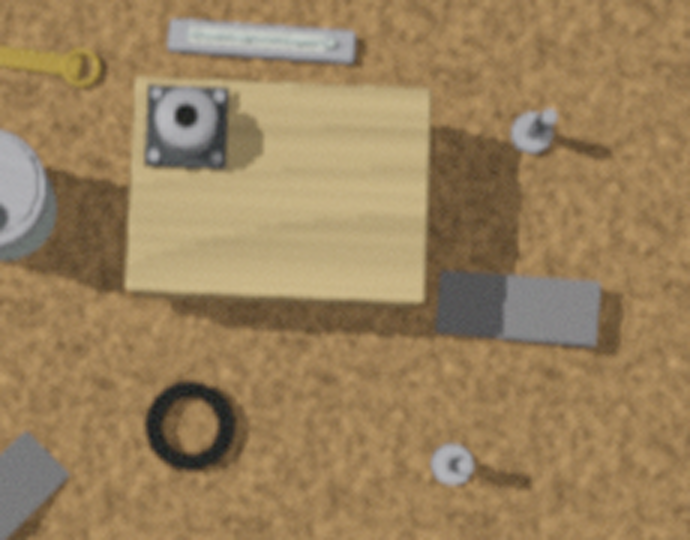

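View pics/cside.png

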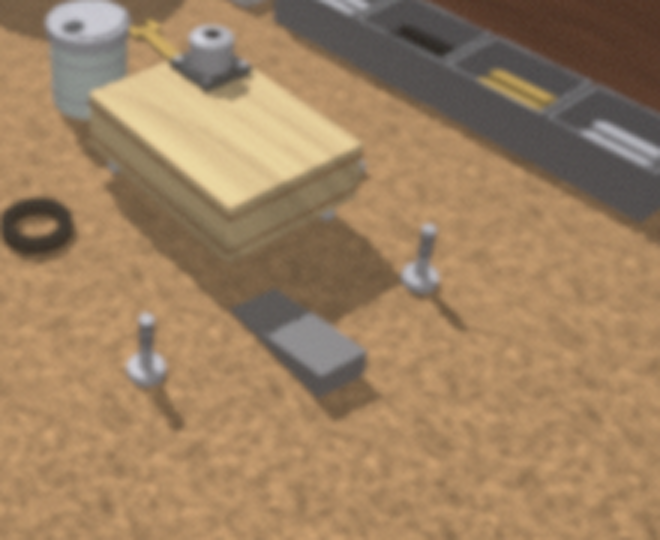

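The wedge-like things in the top picture are at (240,198), (306,207) and (173,373). The one at (173,373), y≈-0.10, is farthest to the right, and its dark thin end points to the stand's near-right corner. That corner is diagonal to the socket, so it is the one with the short foot. The enlarged crops confirm this. Next I'll measure it.

```bash
cat > meas.py <<'E'
from h import *
from scipy.optimize import least_squares
def rect(pts2):
    (c,(w,h),a)=cv2.minAreaRect((pts2*1000).astype(np.float32)); return np.array(c)/1000,w,h,a,cv2.boxPoints((c,(w,h),a))/1000
def measure(s,tag):
    P=cloud(s); im=s["image"].astype(int)
    Z=P[...,2]
    print(tag,"floor z:",np.nanmedian(Z[(P[...,0]>.3)&(P[...,0]<.45)&(P[...,1]<.05)&(P[...,1]>-.2)&(abs(Z)<.01)]))
    m=(Z>.085)&(Z<.112)&(P[...,0]>.42)&(P[...,0]<.68)&(P[...,1]>-.06)&(P[...,1]<.23)
    q=P[m]; A=np.c_[q[:,:2],np.ones(len(q))]; 
    w=np.ones(len(q),bool)
    for _ in range(4):
        co=np.linalg.lstsq(A[w],q[w,2],rcond=None)[0]; w=abs(q[:,2]-A@co)<.004
    print("top plane slopes",np.round(co,4),w.sum())
    mm=np.zeros(Z.shape,np.uint8); mm[m]=1
    mm=cv2.morphologyEx(mm,cv2.MORPH_OPEN,np.ones((3,3)))
    print("stand rect",rect(P[mm>0][:,:2]))
    sat=im.max(-1)-im.min(-1)
    g=(sat<30)&(P[...,0]>.40)&(P[...,0]<.53)&(P[...,1]<0.05)&(P[...,1]>-.2)&(Z<.045)&(Z>-.01)
    g=g.astype(np.uint8); n,l,st,_=cv2.connectedComponentsWithStats(g)
    k=1+np.argmax(st[1:,4]); g=l==k
    print("wedge px",st[k]," rect",rect(P[g][:,:2]))
    q=P[g]; A=np.c_[q[:,:2],np.ones(len(q))]; w=np.ones(len(q),bool)
    for _ in range(5):
        co=np.linalg.lstsq(A[w],q[w,2],rcond=None)[0]; w=abs(q[:,2]-A@co)<.004
    print("wedge plane",np.round(co,4),"heading deg",np.degrees(np.arctan2(-co[1],-co[0])),"slope",np.hypot(*co[:2]))
if __name__=="__main__":
    import pickle
    S=pickle.load(open("S0.pkl","rb"))
    for n in("top","side"): measure(S[n],n)
E
python3 meas.py
```

```text
top floor z: 0.0018381029341010269
top plane slopes [ 0.0027 -0.001   0.0958] 6095
stand rect (array([0.56698798, 0.09176627]), 220.55764770507812, 161.0718994140625, 86.2019271850586, array([[ 0.479324  , -0.01293562],
       [ 0.6400421 , -0.02360508],
       [ 0.654652  ,  0.19646814],
       [ 0.49393383,  0.2071376 ]], dtype=float32))
wedge px [ 345  160   55   26 1162]  rect (array([ 0.48239169, -0.10160804]), 128.7408905029297, 53.901573181152344, 83.30204010009766, array([[ 0.448117  , -0.16239572],
       [ 0.5016507 , -0.16868256],
       [ 0.51666635, -0.04082036],
       [ 0.4631327 , -0.03453352]], dtype=float32))
wedge plane [-0.0389 -0.2133  0.0148] heading deg 79.66610493425284 slope 0.2168031131037476
side floor z: -0.0009116875040182659
top plane slopes [0.0041 0.0012 0.0921] 2356
stand rect (array([0.56701752, 0.09096774]), 224.12911987304688, 164.04953002929688, 85.90353393554688, array([[ 0.47719687, -0.014951  ],
       [ 0.6408273 , -0.02667002],
       [ 0.6568381 ,  0.19688648],
       [ 0.49320775,  0.2086055 ]], dtype=float32))
wedge px [297 247  45  35 791]  rect (array([ 0.48878244, -0.09960445]), 121.86116027832031, 67.09980773925781, 82.97203826904297, array([[ 0.44802955, -0.15597227],
       [ 0.5146252 , -0.16418219],
       [ 0.52953535, -0.04323663],
       [ 0.4629397 , -0.03502672]], dtype=float32))
wedge plane [-0.0212 -0.2116  0.0035] heading deg 84.27494326972997 slope 0.21270565159820648
```

```bash
python3 -m crank '0 0 8.5 0 0 0 0.02; 0 0 8.5 0 0 0 0.02; 0 0 8.5 0 0 0 0.02; 0 0 8.5 0 0 0 0.02; 0 0 8.5 0 0 0 0.02; 0 0 8.5 0 0 0 0.02; 0 0 8.5 0 0 0 0.02; 0 0 8.5 0 0 0 0.02'
cat >> h.py <<'E'
from scipy.spatial.transform import Rotation as Rn
def st():
    s=read_state(); R=Rn.from_quat(s["orientation"]).as_matrix()
    print("t",round(s["t"],2),"tcp",np.round(s["tcp_pos"],4),"toolx deg",round(np.degrees(np.arctan2(R[1,0],R[0,0])),2),"zaxis",np.round(R[:,2],3),"F",np.round(s["wrist_force"],2),"w",round(s["width"],4),"q",np.round(s["qpos"],2)); return s,R
def to(p):
    s,R=st(); print("tool delta",np.round(R.T@(np.array(p)-s["tcp_pos"]),4))
E
python3 -c "
from h import *
to((.471,-.196,.198))"
```

```text
t: 2.15
tcp_pos: [0.2424, 0.5489, 0.1981]
orientation: [0.72, 0.694, -0.0, 0.0]
wrist_force: [-0.2, 0.6, -0.1]
width: 0.0275
t 2.15 tcp [0.2424 0.5489 0.1981] toolx deg 87.83 zaxis [ 0. -0. -1.] F [-0.24  0.56 -0.07] w 0.0275 q [ 1.1   0.09  1.23 -0.    1.82  1.14]
tool delta [-7.357e-01  2.567e-01  1.000e-04]
```

```bash
python3 -m crank '0 0 4.8 0 0 0 0.02; 0 0 0 -0.0445 0.02 0 0.02; 0 0 0 -0.0445 0.02 0 0.02; 0 0 0 -0.0445 0.02 0 0.02; 0 0 0 -0.0445 0.02 0 0.02; 0 0 0 -0.0445 0.02 0 0.02; 0 0 0 -0.0445 0.02 0 0.02; 0 0 0 -0.0445 0.02 0 0.02'
python3 -m crank '0 0 0 -0.0445 0.02 0 0.02; 0 0 0 -0.0445 0.02 0 0.02; 0 0 0 -0.0445 0.02 0 0.02; 0 0 0 -0.0445 0.02 0 0.02; 0 0 0 -0.0445 0.02 0 0.02; 0 0 0 -0.0445 0.02 0 0.02; 0 0 0 -0.0445 0.02 0 0.02'
python3 -c "
from h import *
to((.471,-.196,.198))"
```

```text
t: 2.95
tcp_pos: [0.3456, 0.2216, 0.1984]
orientation: [0.747, 0.665, 0.001, 0.0]
wrist_force: [1.1, 0.0, -0.4]
width: 0.0199
t: 3.65
tcp_pos: [0.4488, -0.1044, 0.1985]
orientation: [0.747, 0.665, 0.0, 0.0]
wrist_force: [1.0, 0.5, 0.6]
width: 0.0198
t 3.65 tcp [ 0.4488 -0.1044  0.1985] toolx deg 83.35 zaxis [ 0.001 -0.    -1.   ] F [0.96 0.51 0.64] w 0.0198 q [-0.3  -0.29  1.58  0.    1.84 -0.19]
tool delta [-0.0884  0.0326  0.0006]
```

```bash
python3 -m crank '0 0 0 -0.0445 0.016 0 0.02; 0 0 0 -0.0445 0.016 0 0.02; 0 0 0 0 0 0 0.02; 0 0 0 0 0 0 0.02'
python3 - <<'E'
from h import *
from meas import measure
to((.471,-.196,.198))
s=snapshot("wrist"); save(s,"w1.png",scale=1.5); measure(s,"wrist")
s=snapshot("top"); save(s,"t1.png",scale=1.5); measure(s,"top")
E
```

```text
t: 4.05
tcp_pos: [0.4699, -0.195, 0.1976]
orientation: [0.747, 0.664, -0.0, -0.001]
wrist_force: [-0.0, -0.2, 0.9]
width: 0.0198
t 4.05 tcp [ 0.4699 -0.195   0.1976] toolx deg 83.25 zaxis [-0.001  0.001 -1.   ] F [-0.03 -0.17  0.92] w 0.0198 q [-0.46 -0.15  1.47  0.    1.83 -0.34]
tool delta [-0.0009  0.0012 -0.0004]
wrist floor z: -0.00017769358998726004
top plane slopes [0. 0. 0.] 0
stand rect (array([0., 0.]), 0.0, 0.0, 0.0, array([[0., 0.],
       [0., 0.],
       [0., 0.],
       [0., 0.]], dtype=float32))
wedge px [ 238   36   43  106 4443]  rect (array([ 0.4805799, -0.0990354]), 123.66929626464844, 51.805259704589844, 82.41487884521484, array([[ 0.44674182, -0.15690987],
       [ 0.49809375, -0.16374812],
       [ 0.51441795, -0.04116093],
       [ 0.46306604, -0.03432269]], dtype=float32))
wedge plane [-0.0257 -0.2152  0.0062] heading deg 83.19164120245661 slope 0.216720804813898
top floor z: 0.0018233093249758747
top plane slopes [ 0.0007 -0.0005  0.0968] 6105
stand rect (array([0.56686853, 0.09191463]), 220.434814453125, 160.76084899902344, 86.07316589355469, array([[ 0.47912884, -0.01253937],
       [ 0.63951224, -0.02354868],
       [ 0.6546082 ,  0.19636862],
       [ 0.4942248 ,  0.20737793]], dtype=float32))
wedge px [ 345  160   55   26 1160]  rect (array([ 0.48287012, -0.10172735]), 129.2357635498047, 53.952735900878906, 82.53592681884766, array([[ 0.4477282 , -0.16229333],
       [ 0.50122374, -0.16930203],
       [ 0.5180121 , -0.04116136],
       [ 0.46451652, -0.03415266]], dtype=float32))
wedge plane [-0.0257 -0.2184  0.0079] heading deg 83.29816163738663 slope 0.21991834754482115
```

View pics/w1.png

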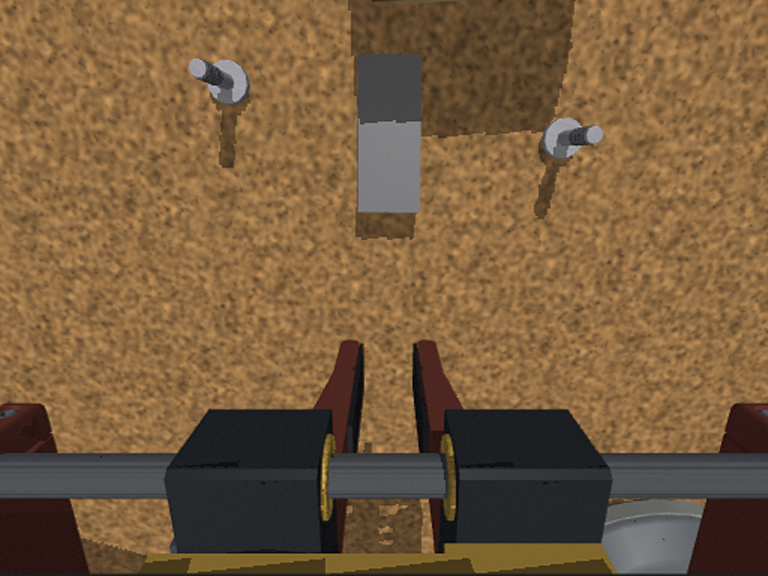

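```bash
python3 -m crank '0 0 0 0 0 0.046 0.02; 0 0 0 0 0 0.046 0.02; 0 0 0 0 0 0.046 0.02; 0 0 0 0 0 0.03 0.02; 0 0 0 0 0 0.018 0.02; 0 0 0 0 0 0 0.02; 0 0 0 0 0 0 0.02'
python3 -c "
from h import *
st()"
python3 -m crank '0 0 0 0.012 0 0 0.02; 0 0 0 0.012 0 0 0.02; 0 0 0 0.01 0 0 0.02; 0 0 0 0.01 0 0 0.02; 0 0 0 0.01 0 0 0.02; 0 0 0 0.01 0 0 0.02; 0 0 0 0.01 0 0 0.02'
python3 -c "
from h import *
st()
s=snapshot('side'); save(s,'s2.png',(150,330,220,440),3)
s=snapshot('wrist'); save(s,'w2.png',scale=1.5)"
```

```text
t: 4.85
tcp_pos: [0.4706, -0.1934, 0.0132]
orientation: [0.746, 0.666, 0.0, 0.0]
wrist_force: [-0.2, 0.4, 0.3]
width: 0.02
t 4.85 tcp [ 0.4706 -0.1934  0.0132] toolx deg 83.48 zaxis [ 0.001 -0.    -1.   ] F [-0.15  0.38  0.3 ] w 0.02 q [-0.46 -0.11  1.76  0.    1.49 -0.34]
t: 5.55
tcp_pos: [0.4788, -0.12, 0.0121]
orientation: [0.747, 0.665, -0.0, -0.0]
wrist_force: [0.4, -0.1, -0.4]
width: 0.02
t 5.55 tcp [ 0.4788 -0.12    0.0121] toolx deg 83.38 zaxis [-0.  0. -1.] F [ 0.39 -0.08 -0.36] w 0.02 q [-0.31 -0.15  1.8   0.    1.49 -0.2 ]
```

View pics/s2.png

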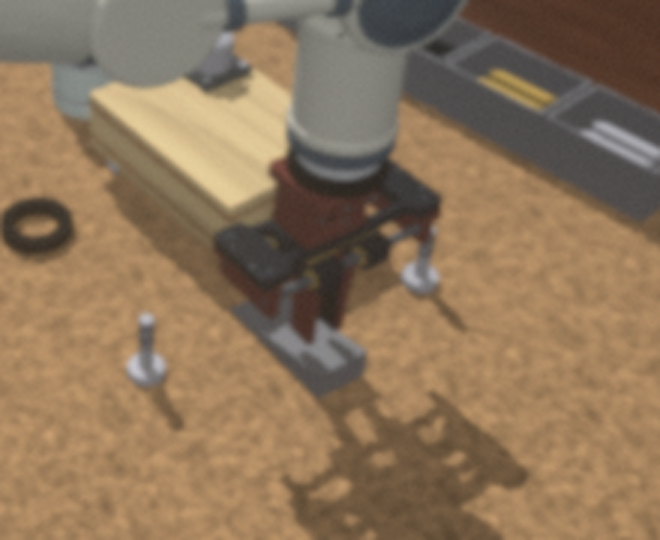

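View pics/w2.png

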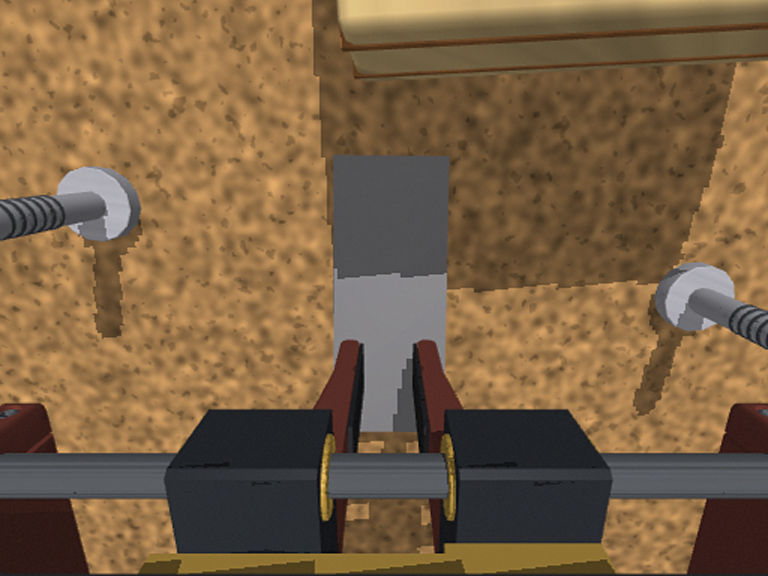

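```bash
python3 - <<'E'
from h import *
s=snapshot("wrist"); P=cloud(s)
for rc in [(232,232),(232,286),(250,232),(240,258),(270,258),(284,258),(200,258),(240,300),(228,232),(225,232),(283,250),(290,258)]: print("wrist",rc,np.round(P[rc],4))
s=snapshot("side"); P=cloud(s)
for rc in [(262,324),(258,325),(255,332),(272,330),(262,313),(252,322)]: print("side",rc,np.round(P[rc],4))
print(np.round(proj(s,(.4788,-.12,.012)),1))
save(s,"s3.png",(225,290,280,360),9)
E
```

```text
wrist (232, 232) [ 0.4643 -0.1078  0.0441]
wrist (232, 286) [ 0.4953 -0.111   0.0449]
wrist (250, 232) [ 0.4661 -0.1081  0.0658]
wrist (240, 258) [ 0.4773 -0.1262  0.0203]
wrist (270, 258) [ 0.475  -0.1456  0.0258]
wrist (284, 258) [ 0.474  -0.1548  0.0284]
wrist (200, 258) [ 0.4803 -0.0996  0.0154]
wrist (240, 300) [ 5.074e-01 -1.395e-01  2.000e-04]
wrist (228, 232) [ 0.464 -0.107  0.04 ]
wrist (225, 232) [ 0.4612 -0.114   0.0187]
wrist (283, 250) [ 0.4686 -0.1537  0.0279]
wrist (290, 258) [ 4.710e-01 -1.797e-01 -3.000e-04]
side (262, 324) [ 0.4644 -0.1318  0.0435]
side (258, 325) [ 0.4975 -0.1073  0.0164]
side (255, 332) [ 0.487  -0.1355  0.0559]
side (272, 330) [ 0.4646 -0.1535  0.0263]
side (262, 313) [ 0.4661 -0.0958  0.0132]
side (252, 322) [ 0.4562 -0.1286  0.0801]
[265.5 323.4]
```

View pics/s3.png

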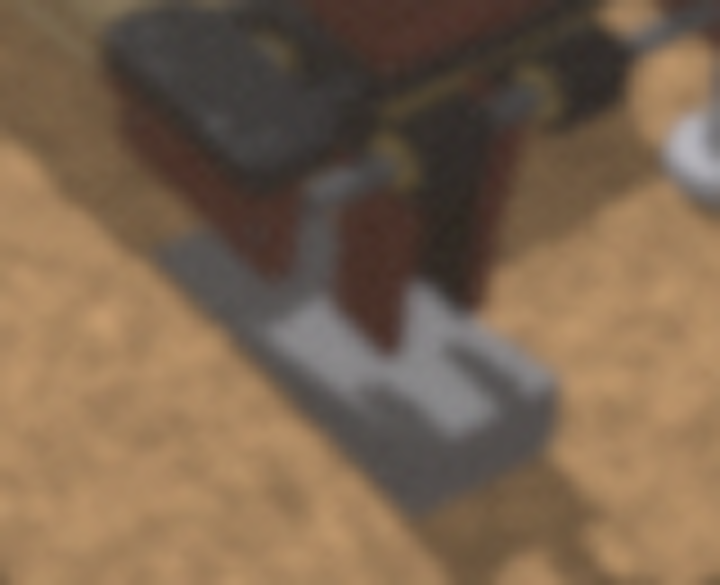

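The fingers stand over the wedge, and the wedge hasn't moved. The tips seem to be about 25 mm higher than the TCP reading says. I'll check the true tip height in the depth data.

```bash
python3 - <<'E'
from h import *
import pickle
s=snapshot("wrist"); P=cloud(s)
for r in range(222,262,3): print(r,[tuple(np.round(P[r,c]*1000).astype(int)) for c in (226,230,234,238)])
s0=pickle.load(open("S0.pkl","rb"))["wrist"]; save(s0,"w00.png",scale=1.5)
t=snapshot("top"); save(t,"t3.png",(130,230,320,450),6)
E
```

```text
222 [(np.int64(457), np.int64(-112), np.int64(19)), (np.int64(460), np.int64(-113), np.int64(19)), (np.int64(463), np.int64(-113), np.int64(20)), (np.int64(465), np.int64(-114), np.int64(18))]
225 [(np.int64(457), np.int64(-115), np.int64(19)), (np.int64(460), np.int64(-115), np.int64(18)), (np.int64(462), np.int64(-115), np.int64(18)), (np.int64(465), np.int64(-116), np.int64(18))]
228 [(np.int64(457), np.int64(-117), np.int64(19)), (np.int64(463), np.int64(-108), np.int64(39)), (np.int64(465), np.int64(-108), np.int64(41)), (np.int64(467), np.int64(-109), np.int64(39))]
231 [(np.int64(457), np.int64(-118), np.int64(21)), (np.int64(463), np.int64(-109), np.int64(42)), (np.int64(465), np.int64(-109), np.int64(44)), (np.int64(468), np.int64(-109), np.int64(44))]
234 [(np.int64(461), np.int64(-108), np.int64(47)), (np.int64(463), np.int64(-109), np.int64(47)), (np.int64(466), np.int64(-109), np.int64(47)), (np.int64(468), np.int64(-109), np.int64(47))]
237 [(np.int64(462), np.int64(-108), np.int64(51)), (np.int64(464), np.int64(-109), np.int64(51)), (np.int64(466), np.int64(-109), np.i
[... 901 characters left out ...]
int64(-108), np.int64(69)), (np.int64(467), np.int64(-109), np.int64(68)), (np.int64(469), np.int64(-110), np.int64(66))]
255 [(np.int64(464), np.int64(-109), np.int64(71)), (np.int64(466), np.int64(-108), np.int64(72)), (np.int64(468), np.int64(-109), np.int64(72)), (np.int64(469), np.int64(-111), np.int64(69))]
258 [(np.int64(464), np.int64(-109), np.int64(74)), (np.int64(466), np.int64(-109), np.int64(74)), (np.int64(468), np.int64(-109), np.int64(75)), (np.int64(469), np.int64(-110), np.int64(72))]
261 [(np.int64(464), np.int64(-109), np.int64(77)), (np.int64(466), np.int64(-109), np.int64(77)), (np.int64(468), np.int64(-109), np.int64(77)), (np.int64(469), np.int64(-112), np.int64(73))]
```

View pics/w00.png

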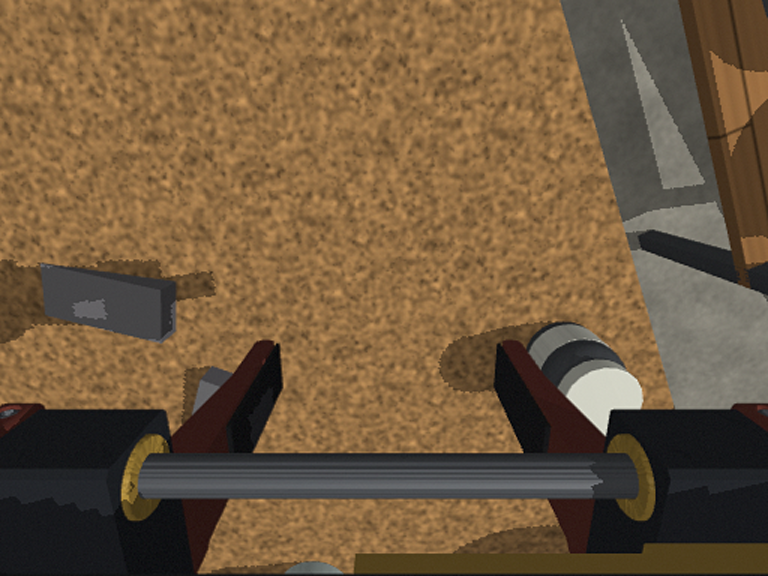

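View pics/t3.png

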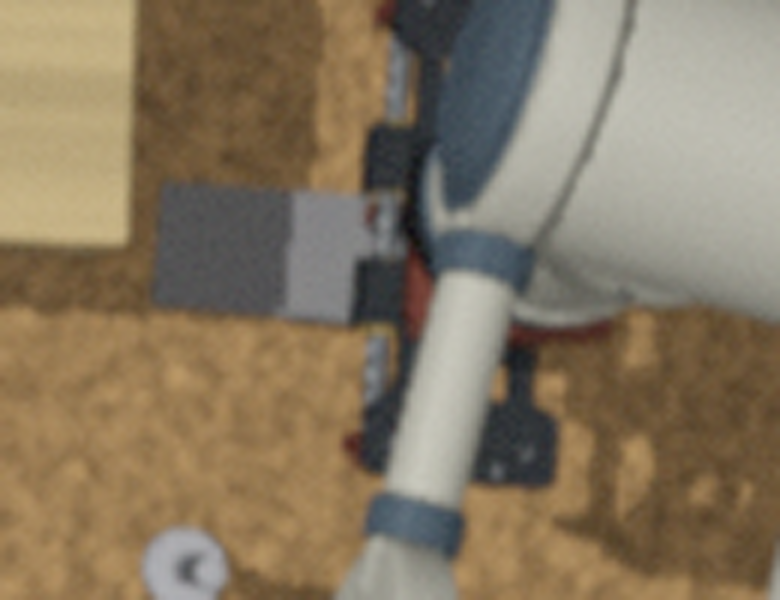

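Both depth cameras put the finger ends at z≈0.037 with the TCP read as 0.012. The TCP reading is therefore about 25 mm low, and the fingers passed above the wedge without touching it. I'll back out and go down carefully by what the cameras show.

```bash
python3 -m crank '0 0 0 -0.025 0 0 0.02; 0 0 0 -0.025 0 0 0.02; 0 0 0 -0.022 0 0 0.02; 0 0 0 0 0 0 0.02; 0 0 0 0 0 0.006 0.02; 0 0 0 0 0 0.004 0.02; 0 0 0 0 0 0 0.02'
python3 - <<'E'
from h import *
st()
s=snapshot("wrist"); save(s,"w4.png",scale=1.5); P=cloud(s)
for r in range(222,262,3): print(r,[np.round(P[r,c]*1000).astype(int).tolist() for c in (230,234)])
s=snapshot("side"); save(s,"s4.png",(230,310,270,370),7)
E
```

```text
t: 6.55
tcp_pos: [0.4699, -0.1913, 0.0009]
orientation: [0.746, 0.665, -0.0, -0.001]
wrist_force: [-0.2, 0.3, -0.6]
width: 0.02
t 6.55 tcp [ 0.4699 -0.1913  0.0009] toolx deg 83.43 zaxis [-0.002  0.001 -1.   ] F [-0.23  0.32 -0.64] w 0.02 q [-0.45 -0.1   1.78  0.    1.47 -0.34]
222 [[450, -187, -1], [453, -187, -1]]
225 [[450, -188, 0], [452, -189, 0]]
228 [[454, -179, 27], [456, -179, 28]]
231 [[454, -179, 32], [457, -179, 32]]
234 [[455, -179, 37], [457, -179, 37]]
237 [[455, -179, 40], [457, -180, 40]]
240 [[455, -179, 44], [457, -179, 44]]
243 [[456, -179, 48], [458, -180, 47]]
246 [[456, -180, 50], [458, -179, 51]]
249 [[456, -180, 54], [458, -180, 53]]
252 [[456, -180, 56], [458, -180, 57]]
255 [[457, -179, 60], [459, -180, 60]]
258 [[457, -179, 64], [459, -180, 63]]
261 [[457, -180, 66], [459, -180, 66]]
```

View pics/s4.png

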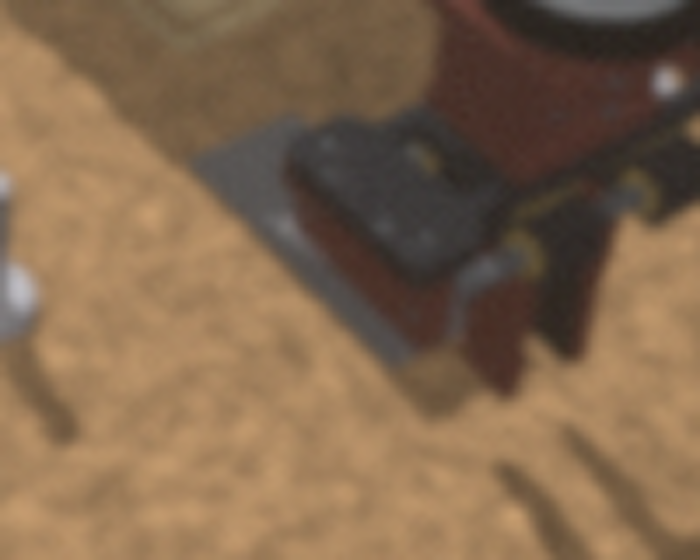

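View pics/w4.png

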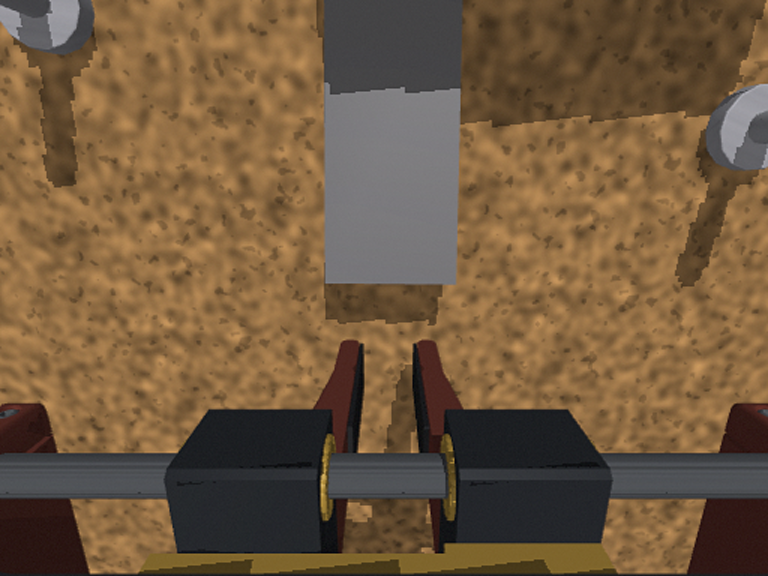

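```bash
python3 -m crank '0 0 0 0 0 0.005 0.02; 0 0 0 0 0 0.005 0.02; 0 0 0 0 0 0.004 0.02; 0 0 0 0 0 0 0.02; 0 0 0 0 0 0 0.02'
python3 - <<'E'
from h import *
st()
s=snapshot("wrist"); P=cloud(s)
for r in range(222,234,3): print(r,[np.round(P[r,c]*1000).astype(int).tolist() for c in (230,234)])
s=snapshot("side"); save(s,"s5.png",(230,310,270,370),7)
E
```

```text
t: 7.15
tcp_pos: [0.4703, -0.1923, -0.0121]
orientation: [0.747, 0.665, -0.0, -0.0]
wrist_force: [0.8, 0.3, 0.1]
width: 0.0199
t 7.15 tcp [ 0.4703 -0.1923 -0.0121] toolx deg 83.37 zaxis [-0.  0. -1.] F [0.75 0.34 0.09] w 0.0199 q [-0.46 -0.09  1.79 -0.    1.45 -0.34]
222 [[452, -182, 0], [455, -183, 0]]
225 [[452, -184, 1], [455, -185, -1]]
228 [[454, -180, 14], [456, -180, 15]]
231 [[455, -180, 19], [457, -180, 20]]
```

View pics/s5.png

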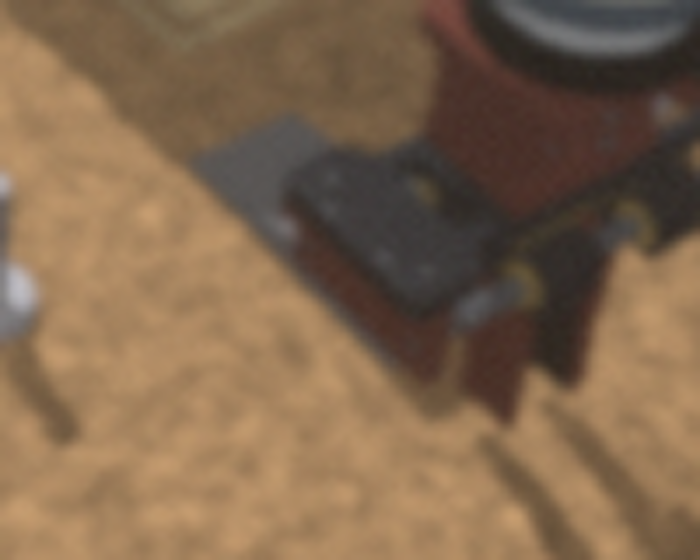

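```bash
python3 -m crank '0 0 0 0.01 0 0 0.02; 0 0 0 0.008 0 0 0.02; 0 0 0 0.008 0 0 0.02; 0 0 0 0.008 0 0 0.02; 0 0 0 0.008 0 0 0.02; 0 0 0 0.008 0 0 0.02; 0 0 0 0.01 0 0 0.02; 0 0 0 0 0 0 0.02'
python3 - <<'E'
from h import *
st()
s=snapshot("wrist"); save(s,"w6.png",scale=1.5)
s=snapshot("side"); save(s,"s6.png",(170,310,240,400),4)
s=snapshot("top"); save(s,"t6.png",(90,230,270,430),4)
E
```

```text
t: 8.05
tcp_pos: [0.4775, -0.1314, -0.0119]
orientation: [0.746, 0.666, 0.0, -0.0]
wrist_force: [-0.7, -0.7, -0.0]
width: 0.0204
t 8.05 tcp [ 0.4775 -0.1314 -0.0119] toolx deg 83.45 zaxis [ 0.     0.001 -1.   ] F [-0.71 -0.66 -0.02] w 0.0204 q [-0.34 -0.13  1.82  0.    1.45 -0.22]
```

View pics/w6.png

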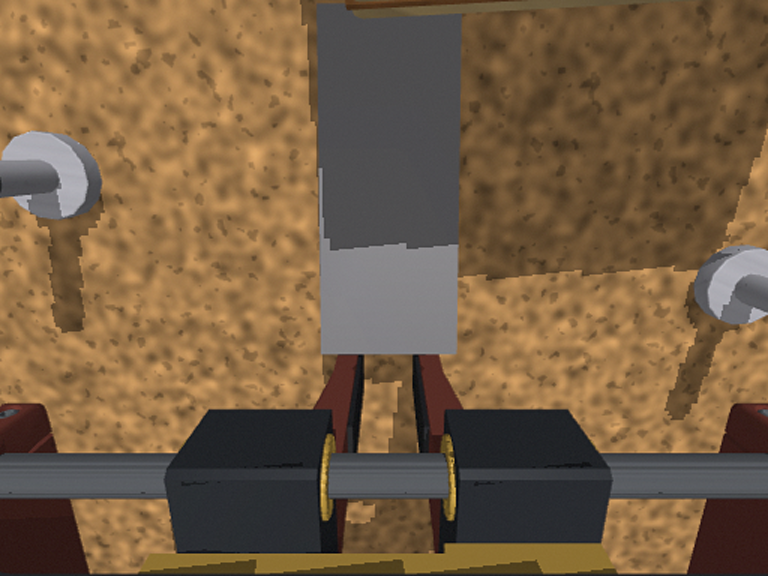

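View pics/s6.png

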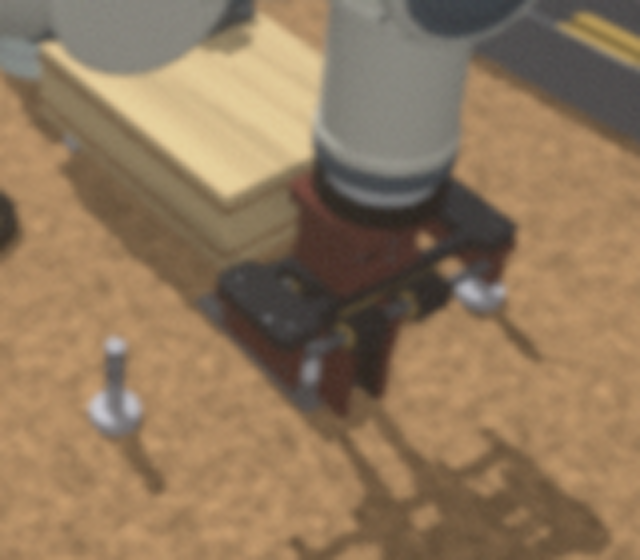

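View pics/t6.png

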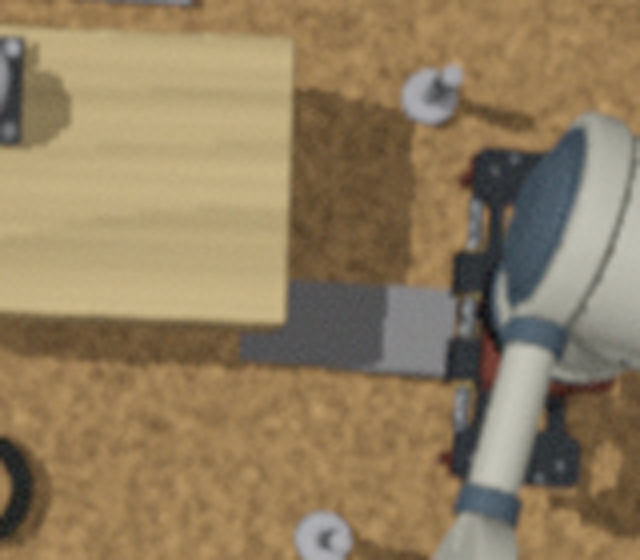

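```bash
cat > wf.py <<'E'
from h import *
from meas import rect
# foot from stand rect in the first pictures (center .567,.0917, yaw -3.9deg)
yaw=np.radians(-3.9); ex=np.array([np.cos(yaw),np.sin(yaw)]); ey=np.array([-np.sin(yaw),np.cos(yaw)])
def foot(c=(.567,.0917)): return np.array(c)-.062*ex-.090*ey
def wedge(s):
    P=cloud(s); im=s["image"].astype(int); sat=im.max(-1)-im.min(-1); Z=P[...,2]
    g=(sat<30)&(P[...,0]>.42)&(P[...,0]<.55)&(P[...,1]<0.05)&(P[...,1]>-.2)&(Z<.032)&(Z>-.005)
    r,c=np.mgrid[0:384,0:512]; 
    n,l,stt,_=cv2.connectedComponentsWithStats(g.astype(np.uint8),connectivity=4)
    k=1+np.argmax(stt[1:,4]); g=cv2.erode((l==k).astype(np.uint8),np.ones((3,3)))>0
    q=P[g]; A=np.c_[q[:,:2],np.ones(len(q))]; w=np.ones(len(q),bool)
    for _ in range(5):
        co=np.linalg.lstsq(A[w],q[w,2],rcond=None)[0]; w=abs(q[:,2]-A@co)<.003
    h=np.arctan2(-co[1],-co[0]); print("n",w.sum(),"plane heading",np.degrees(h),"slope",np.hypot(*co[:2]))
    R=rect(q[w][:,:2]); print("rect",np.round(R[1:4],1),np.round(R[4],4).tolist())
    # heading from rect long edges
    b=R[4]; e=[b[1]-b[0],b[2]-b[1]]; e=max(e,key=np.linalg.norm); e=e/np.linalg.norm(e); e=e*np.sign(e[1])
    lat=np.array([e[1],-e[0]]); 
    u=q[w][:,:2]@e; v=q[w][:,:2]@lat
    thick=np.percentile(u,.5); mid=(np.percentile(v,1)+np.percentile(v,99))/2
    c=e*(thick+.06)+lat*mid
    f=foot(); d=f-c
    print("heading",np.degrees(np.arctan2(e[1],e[0])),"centre",c,"foot",f,"foot in wedge x,y",d@e,-d@lat)
if __name__=="__main__":
    st(); wedge(snapshot("wrist"))
E
python3 wf.py
```

```text
t 8.2 tcp [ 0.4773 -0.1327 -0.012 ] toolx deg 83.39 zaxis [-0. -0. -1.] F [-0.87 -0.33  0.62] w 0.0203 q [-0.34 -0.13  1.82 -0.    1.45 -0.22]
n 20121 plane heading 83.37089204340437 slope 0.21614441503078727
rect [123.9  49.4  83.1] [[0.45320001244544983, -0.12129999697208405], [0.5022000074386597, -0.12720000743865967], [0.5170000195503235, -0.00419999985024333], [0.46799999475479126, 0.0017000000225380063]]
heading 83.14762 centre [ 0.4854921  -0.05953369] foot [0.4990222  0.00612536] foot in wedge x,y 0.06680433822768146 -0.005599561120573269
```

```bash
python3 -m crank '0 0 0 0.006 0 0 0.02; 0 0 0 0.006 0 0 0.02; 0 0 0 0.006 0 0 0.02; 0 0 0 0.006 0 0 0.02; 0 0 0 0.004 0 0 0.02; 0 0 0 0 0 0 0.02'
for i in 1; do python3 wf.py; done
```

```text
t: 8.85
tcp_pos: [0.4806, -0.1043, -0.0119]
orientation: [0.746, 0.665, 0.0, -0.0]
wrist_force: [-0.7, 0.5, -0.2]
width: 0.0205
t 8.85 tcp [ 0.4806 -0.1043 -0.0119] toolx deg 83.43 zaxis [ 0.  0. -1.] F [-0.72  0.53 -0.16] w 0.0205 q [-0.28 -0.14  1.83  0.    1.45 -0.17]
n 13908 plane heading 83.48370786705635 slope 0.21619312627681395
rect [117.5  49.1  83.5] [[0.4569999873638153, -0.09290000051259995], [0.5056999921798706, -0.09849999845027924], [0.51910001039505, 0.018300000578165054], [0.47029998898506165, 0.023900000378489494]]
heading 83.46534 centre [ 0.48847194 -0.03293852] foot [0.4990222  0.00612536] foot in wedge x,y 0.0400107596952432 -0.0060360808967974185
```

```bash

python3 -m crank '0 0 0 0.002 0 0 0.02; 0 0 0 0.002 0 0 0.02'
python3 -m crank '0 0 0 0.002 0 0 0.02; 0 0 0 0.002 0 0 0.02'
python3 -m crank '0 0 0 0.002 0 0 0.02'
python3 -m crank '0 0 0 0.002 0 0 0.02'
```

```text
t: 9.1
tcp_pos: [0.481, -0.1011, -0.0118]
orientation: [0.747, 0.665, -0.0, 0.0]
wrist_force: [0.6, -0.2, 0.7]
width: 0.0202
t: 9.3
tcp_pos: [0.4815, -0.097, -0.0118]
orientation: [0.747, 0.665, -0.0, 0.0]
wrist_force: [0.1, -0.2, -0.1]
width: 0.0201
t: 9.4
tcp_pos: [0.4817, -0.095, -0.0118]
orientation: [0.747, 0.665, -0.0, 0.0]
wrist_force: [0.6, -0.3, 0.2]
width: 0.0201
t: 9.5
tcp_pos: [0.482, -0.0929, -0.0118]
orientation: [0.747, 0.665, 0.0, 0.0]
wrist_force: [-0.3, -1.0, 0.4]
width: 0.02
```

```bash

python3 -m crank '0 0 0 0.002 0 0 0.02'|sed -n '2p;4p'
python3 -m crank '0 0 0 0.002 0 0 0.02'|sed -n '2p;4p'
python3 -m crank '0 0 0 0.002 0 0 0.02'|sed -n '2p;4p'
python3 -c "
from h import *
s=snapshot('side'); save(s,'s7.png',(190,290,250,370),5)
s=snapshot('top'); 
from meas import measure
measure(s,'top')"
```

```text
tcp_pos: [0.4822, -0.0909, -0.0118]
wrist_force: [0.7, -2.1, 0.2]
tcp_pos: [0.4824, -0.0889, -0.0118]
wrist_force: [-0.4, -1.2, 0.6]
tcp_pos: [0.4827, -0.0869, -0.0118]
wrist_force: [0.2, -0.7, -0.1]
top floor z: 0.001883670536602322
top plane slopes [0.0013 0.0004 0.0965] 6123
stand rect (array([0.5669278 , 0.09173524]), 220.78848266601562, 160.8364715576172, 86.1317138671875, array([[ 0.47924525, -0.01298224],
       [ 0.6397153 , -0.02383276],
       [ 0.65461034,  0.1964527 ],
       [ 0.49414027,  0.20730324]], dtype=float32))
wedge px [311 159  53  24 654]  rect (array([ 0.49258932, -0.01601963]), 118.18939971923828, 54.681861877441406, 83.35503387451172, array([[ 0.45859382, -0.07155354],
       [ 0.51290834, -0.07788115],
       [ 0.52658486,  0.03951428],
       [ 0.4722703 ,  0.04584189]], dtype=float32))
wedge plane [-0.0345 -0.2235  0.0296] heading deg 81.22465205752293 slope 0.2261861715746296
```

View pics/s7.png

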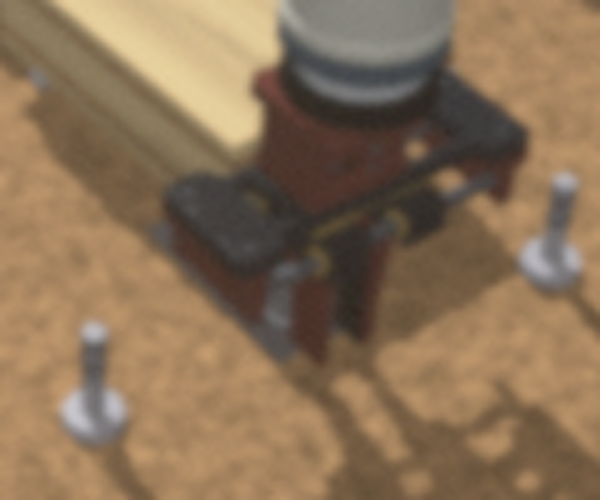

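```bash

python3 -m crank '0 0 0 0.002 0 0 0.02'|sed -n '2p;4p'
python3 -m crank '0 0 0 0.002 0 0 0.02'|sed -n '2p;4p'
python3 -m crank '0 0 0 0.0015 0 0 0.02'|sed -n '2p;4p'
python3 -m crank '0 0 0 0.0015 0 0 0.02'|sed -n '2p;4p'
```

```text
tcp_pos: [0.4828, -0.0851, -0.0119]
wrist_force: [0.5, -0.3, -0.1]
tcp_pos: [0.4831, -0.083, -0.0119]
wrist_force: [-0.1, -0.6, 0.2]
tcp_pos: [0.4833, -0.0814, -0.0119]
wrist_force: [-0.5, 0.0, 0.7]
tcp_pos: [0.4834, -0.08, -0.0119]
wrist_force: [-0.8, -0.6, 0.6]
```

```bash

for i in 1 2; do :; done
python3 -m crank '0 0 0 0.0015 0 0 0.02'|sed -n '2p;4p'
python3 -m crank '0 0 0 0.0015 0 0 0.02'|sed -n '2p;4p'
python3 -c "
from h import *
from wf import wedge
s=snapshot('wrist'); save(s,'w8.png',scale=1.5); wedge(s)
s=snapshot('side'); P=cloud(s)"
```

```text
tcp_pos: [0.4836, -0.0785, -0.0119]
wrist_force: [-0.4, 0.0, 0.0]
tcp_pos: [0.4837, -0.077, -0.0119]
wrist_force: [-0.2, -0.8, 0.1]
n 6480 plane heading 83.22506227867525 slope 0.21679168245068162
rect [81.3 48.9 83.7] [[0.4602999985218048, -0.06599999964237213], [0.508899986743927, -0.07129999995231628], [0.517799973487854, 0.009399999864399433], [0.4691999852657318, 0.014800000004470348]]
heading 83.715935 centre [ 0.49125921 -0.00730416] foot [0.4990222  0.00612536] foot in wedge x,y 0.014198552727944394 -0.006246381389004729
```

View pics/w8.png

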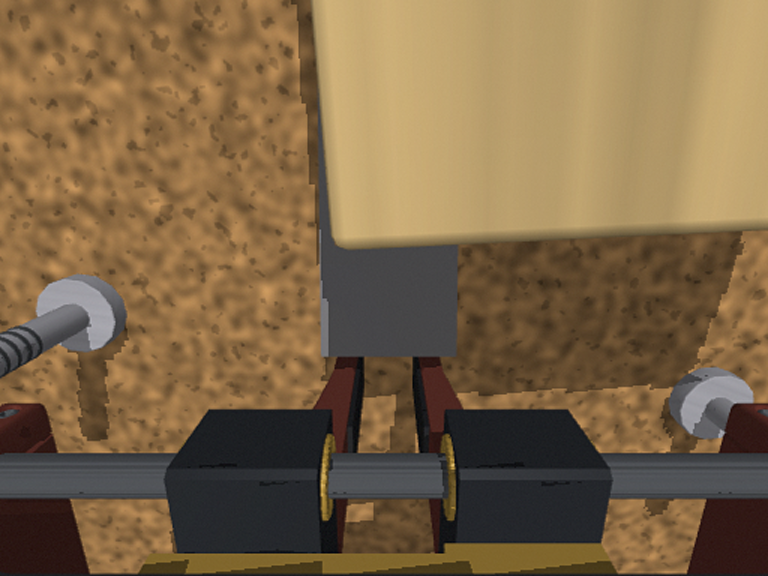

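```bash

python3 -m crank '0 0 0 0.0015 0 0 0.02'|sed -n '2p;4p'
python3 -m crank '0 0 0 0.0015 0 0 0.02'|sed -n '2p;4p'
python3 -m crank '0 0 0 0.0015 0 0 0.02'|sed -n '2p;4p'
python3 -m crank '0 0 0 0 0 0 0.02'|sed -n '2p;4p'
```

```text
tcp_pos: [0.4839, -0.0757, -0.0119]
wrist_force: [-0.1, -1.0, -0.5]
tcp_pos: [0.484, -0.0744, -0.0119]
wrist_force: [-0.8, -2.7, 0.2]
tcp_pos: [0.4842, -0.0732, -0.0119]
wrist_force: [-0.8, -4.2, -0.0]
tcp_pos: [0.4842, -0.073, -0.0119]
wrist_force: [-0.5, -3.6, -0.5]
```

```bash

python3 -m crank '0 0 0 0.001 0 0 0.02; 0 0 0 0 0 0 0.02'|sed -n '2p;4p'
python3 -c "
from h import *
from wf import wedge
from meas import measure
s=snapshot('wrist'); wedge(s); st()
measure(snapshot('top'),'top'); st()"
```

```text
tcp_pos: [0.4843, -0.0722, -0.0119]
wrist_force: [-1.0, -5.1, -0.2]
n 5114 plane heading 83.26107727022642 slope 0.2170571242119229
rect [77.9 48.9 83.9] [[0.4607999920845032, -0.061400000005960464], [0.5095000267028809, -0.066600002348423], [0.5177000164985657, 0.010900000110268593], [0.4690999984741211, 0.016100000590085983]]
heading 83.919655 centre [ 0.4916072  -0.00262233] foot [0.4990222  0.00612536] foot in wedge x,y 0.009483903161671577 -0.0064466976679957875
t 11.25 tcp [ 0.4843 -0.0722 -0.0119] toolx deg 83.36 zaxis [-0.    -0.001 -1.   ] F [-0.51 -5.8  -0.39] w 0.0201 q [-0.22 -0.15  1.84 -0.    1.45 -0.1 ]
top floor z: 0.0018991190842936323
top plane slopes [-0.0005 -0.0025  0.0978] 6107
stand rect (array([0.56718689, 0.09184273]), 220.90830993652344, 161.44737243652344, 86.03778839111328, array([[ 0.4790239 , -0.01276954],
       [ 0.64008546, -0.02392532],
       [ 0.65534985,  0.19645499],
       [ 0.49428833,  0.20761079]], dtype=float32))
wedge px [309 159  49  23 521]  rect (array([ 0.49388062, -0.00545931]), 107.84720611572266, 54.646820068359375, 83.24689483642578, array([[ 0.46040583, -0.0557958 ],
       [ 0.51467353, -0.06222179],
       [ 0.52735543,  0.04487718],
       [ 0.4730877 ,  0.05130317]], dtype=float32))
wedge plane [-0.0121 -0.2153  0.0221] heading deg 86.79597372106802 slope 0.21561317739705452
t 11.3 tcp [ 0.4843 -0.0722 -0.0119] toolx deg 83.36 zaxis [-0.    -0.001 -1.   ] F [-0.61 -4.94 -0.37] w 0.0202 q [-0.22 -0.15  1.84 -0.    1.45 -0.1 ]
```

```bash

python3 -m crank '0 0 0 -0.004 0 0 0.02; 0 0 0 -0.012 0 0 0.02; 0 0 0 -0.02 0 0 0.02; 0 0 0 -0.01 0 -0.03 0; 0 0 0 0 0 -0.045 0; 0 0 0 0 0 -0.04 0;0 0 0 0 0 -0.02 0; 0 0 0 0 0 0 0'
python3 - <<'E'
from h import *
from wf import wedge
from meas import measure
to((.499,.0065,.105))
s=snapshot('wrist'); save(s,'w9.png',scale=1.5); wedge(s)
s=snapshot('side'); save(s,'s9.png',(150,310,230,420),4)
measure(snapshot('top'),'top')
E
```

```text
t: 12.1
tcp_pos: [0.4809, -0.1182, 0.1273]
orientation: [0.747, 0.665, 0.002, 0.003]
wrist_force: [-0.0, -0.7, -0.7]
width: 0.0005
t 12.1 tcp [ 0.4809 -0.1182  0.1273] toolx deg 83.37 zaxis [ 0.007 -0.001 -1.   ] F [-0.02 -0.72 -0.67] w 0.0005 q [-0.31 -0.2   1.64  0.    1.7  -0.19]
tool delta [0.126  0.0034 0.0222]
n 3036 plane heading 82.87412881948826 slope 0.21727140661546035
rect [107.7  48.2  83.6] [[0.46160000562667847, -0.05779999867081642], [0.5095999836921692, -0.06319999694824219], [0.5217000246047974, 0.043800000101327896], [0.47369998693466187, 0.04919999837875366]]
heading 83.558586 centre [ 0.49196381 -0.00073367] foot [0.4990222  0.00612536] foot in wedge x,y 0.007607592983522129 -0.006244333619110255
top floor z: 0.0018312903997237395
top plane slopes [-0.0006 -0.0019  0.0979] 6094
stand rect (array([0.56740057, 0.09208174]), 220.44163513183594, 161.4535369873047, 86.23445129394531, array([[ 0.47960943, -0.01259948],
       [ 0.6407144 , -0.02320277],
       [ 0.6551917 ,  0.19676296],
       [ 0.49408674,  0.20736624]], dtype=float32))
wedge px [309 159  50  23 586]  rect (array([ 0.49298965, -0.01001598]), 117.09051513671875, 54.29684829711914, 83.89773559570312, array([[ 0.45977148, -0.06534354],
       [ 0.5137607 , -0.07111548],
       [ 0.5262078 ,  0.04531157],
       [ 0.47221863,  0.05108351]], dtype=float32))
wedge plane [-0.0369 -0.2238  0.0342] heading deg 80.63318409558666 slope 0.2268157645743622
```

View pics/s9.png

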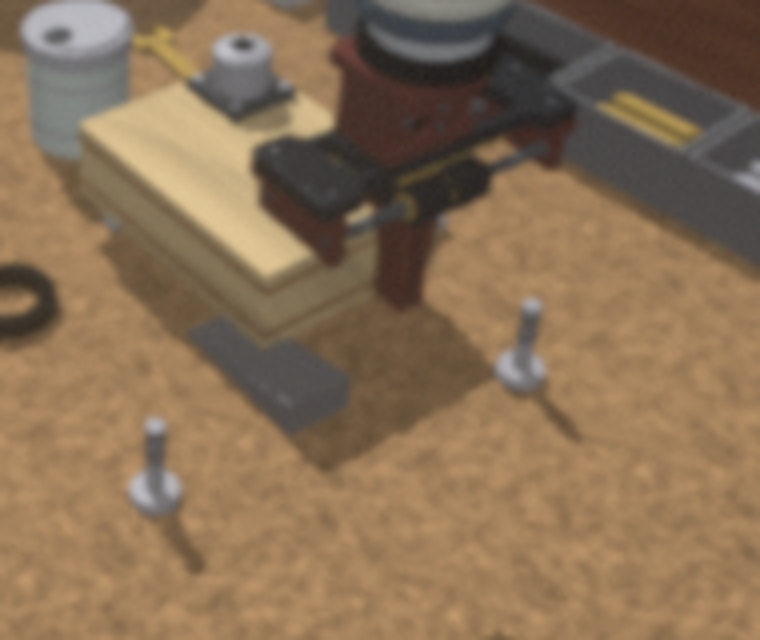

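View pics/w9.png

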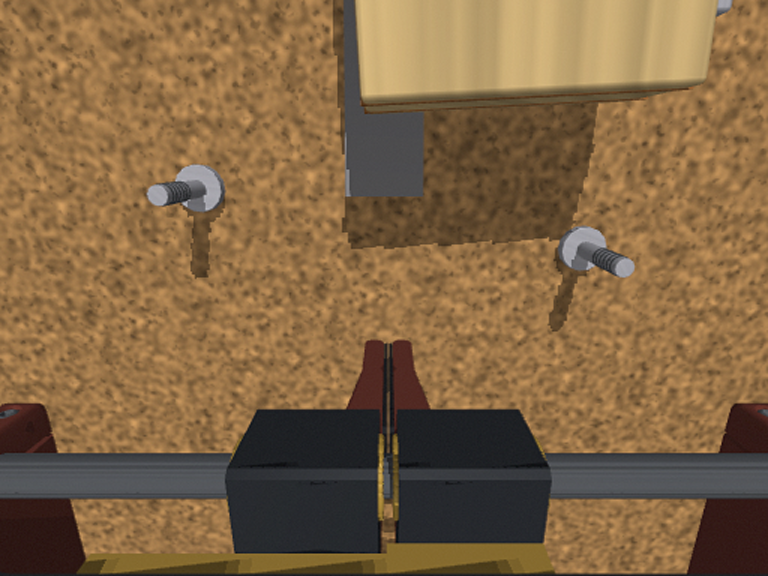

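```bash

python3 -m crank '0 0 0 0.042 0.001 0 0; 0 0 0 0.042 0.001 0 0; 0 0 0 0.042 0.001 0 0; 0 0 0 0 0 0 0; 0 0 0 0 0 0.02 0; 0 0 0 0 0 0.015 0; 0 0 0 0 0 0.005 0; 0 0 0 0 0 0 0'
python3 - <<'E'
from h import *
to((.499,.0065,.071))
s=snapshot('wrist'); save(s,'w10.png',scale=1.5);P=cloud(s)
for r in range(216,240,3): print(r,[np.round(P[r,c]*1000).astype(int).tolist() for c in (250,266)])
s=snapshot('side'); save(s,'s10.png',(150,310,230,420),4)
E
```

```text
t: 13.05
tcp_pos: [0.4954, 0.0069, 0.0811]
orientation: [0.747, 0.665, -0.001, -0.001]
wrist_force: [0.2, 0.3, 0.5]
width: 0.0009
t 13.05 tcp [0.4954 0.0069 0.0811] toolx deg 83.32 zaxis [-0.004  0.    -1.   ] F [0.16 0.34 0.49] w 0.0009 q [-0.05 -0.18  1.7  -0.    1.62  0.06]
tool delta [0.0001 0.0036 0.0101]
216 [[491, 20, 95], [501, 20, 96]]
219 [[491, 19, 96], [501, 17, 96]]
222 [[491, 16, 95], [501, 15, 95]]
225 [[490, 15, 96], [501, 13, 95]]
228 [[491, 18, 107], [501, 17, 108]]
231 [[491, 18, 112], [501, 17, 113]]
234 [[492, 18, 117], [501, 17, 117]]
237 [[492, 18, 120], [500, 17, 121]]
```

View pics/s10.png

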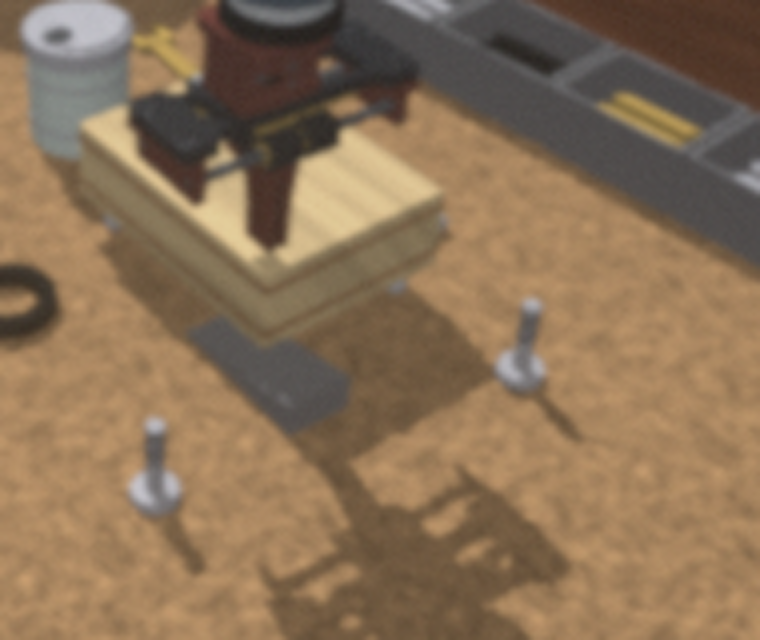

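The tip is at about z=0.106 over the corner, and the stand top is at 0.096. I'll press down in small steps.

```bash

python3 -m crank '0 0 0 0 0.0035 0.004 0; 0 0 0 0 0 0.003 0;0 0 0 0 0 0 0'|sed -n '2p;4p'
python3 -m crank '0 0 0 0 0 0.0015 0; 0 0 0 0 0 0 0'|sed -n '2p;4p'
python3 -m crank '0 0 0 0 0 0.001 0; 0 0 0 0 0 0 0'|sed -n '2p;4p'
python3 -m crank '0 0 0 0 0 0.001 0; 0 0 0 0 0 0 0'|sed -n '2p;4p'
```

```text
tcp_pos: [0.5, 0.007, 0.0758]
wrist_force: [0.0, 0.6, -0.9]
tcp_pos: [0.5, 0.0071, 0.0745]
wrist_force: [-0.6, -0.1, 0.1]
tcp_pos: [0.5, 0.0071, 0.0736]
wrist_force: [-0.3, 0.8, -0.0]
tcp_pos: [0.5, 0.0071, 0.0725]
wrist_force: [-0.3, 0.2, -0.3]
```

```bash

python3 -m crank '0 0 0 0 0 0.001 0; 0 0 0 0 0 0 0'|sed -n '2p;4p'
python3 -m crank '0 0 0 0 0 0.001 0; 0 0 0 0 0 0 0'|sed -n '2p;4p'
python3 -m crank '0 0 0 0 0 0.001 0; 0 0 0 0 0 0 0'|sed -n '2p;4p'
```

```text
tcp_pos: [0.5002, 0.007, 0.0718]
wrist_force: [-0.8, -0.6, 1.0]
tcp_pos: [0.5002, 0.007, 0.0716]
wrist_force: [-2.4, 0.3, 5.2]
tcp_pos: [0.5003, 0.007, 0.0715]
wrist_force: [-3.5, -0.1, 8.6]
```

```bash

python3 -m crank '0 0 0 0 0 0.0005 0; 0 0 0 0 0 0 0; 0 0 0 0 0 0 0; 0 0 0 0 0 0 0; 0 0 0 0 0 0 0'|sed -n '2p;4p'
python3 - <<'E'
from h import *
from meas import measure
measure(snapshot('top'),'top'); st()
s=snapshot('side'); save(s,'s11.png',(150,310,230,420),4)
E
```

```text
tcp_pos: [0.5003, 0.0069, 0.0715]
wrist_force: [-5.4, -0.2, 12.0]
top floor z: 0.0019067705766159238
top plane slopes [ 0.0004 -0.002   0.0972] 4647
stand rect (array([0.56676117, 0.09245132]), 219.45582580566406, 161.21798706054688, 85.87664031982422, array([[ 0.47847095, -0.01119645],
       [ 0.6392716 , -0.02278869],
       [ 0.6550514 ,  0.19609909],
       [ 0.49425074,  0.20769131]], dtype=float32))
wedge px [309 172  14   9  82]  rect (array([0.4773374 , 0.03454048]), 32.69402313232422, 15.619523048400879, 81.55482482910156, array([[0.46721157, 0.01951768],
       [0.48266172, 0.01722375],
       [0.48746324, 0.04956327],
       [0.4720131 , 0.0518572 ]], dtype=float32))
wedge plane [-0.046  -0.1769  0.0371] heading deg 75.40928092224313 slope 0.18274400408725247
t 15.2 tcp [0.5003 0.0069 0.0715] toolx deg 83.38 zaxis [ 0.002 -0.    -1.   ] F [-5.6  -0.6  10.83] w 0.0001 q [-0.05 -0.17  1.71 -0.    1.6   0.06]
```

View pics/s11.png

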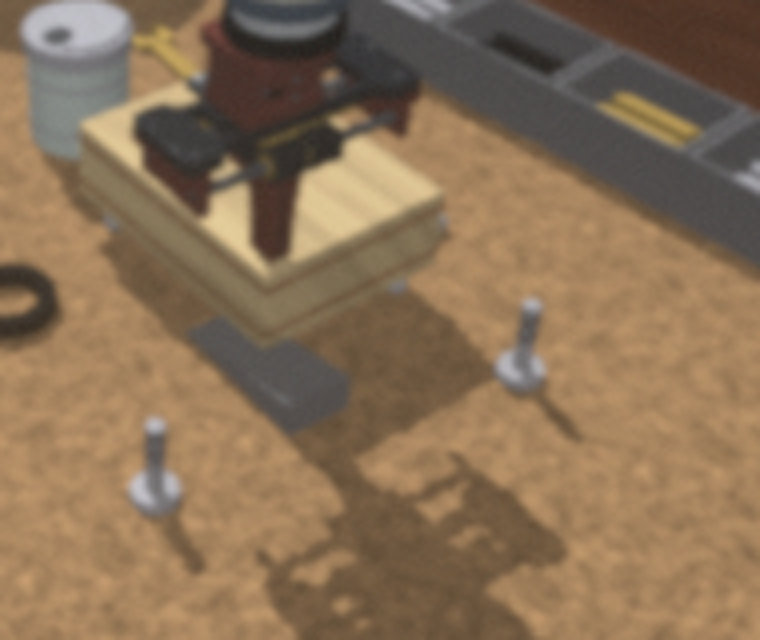

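```bash

python3 -m crank '0 0 0 0 0 -0.003 0; 0 0 0 0 0 -0.01 0; 0 0 0 0 0 -0.03 0; 0 0 0 0 0 -0.045 0; 0 0 0 -0.03 0 -0.02 0; 0 0 0 -0.045 0 0 0; 0 0 0 -0.045 0 0 0; 0 0 0 -0.03 0 0 0'|sed -n '2p;4p'
python3 -m crank '0 0 0 0 0 0 0; 0 0 0 0 0 0 0; 0 0 0 0 0 0 0'|sed -n '2p;4p'
python3 - <<'E'
from h import *
from meas import measure
from wf import wedge
s=snapshot('wrist'); wedge(s); save(s,'w12.png',scale=1.5)
s=snapshot('top'); measure(s,'top'); save(s,'t12.png',scale=1.5)
import pickle
S=pickle.load(open("S0.pkl","rb"))["top"]
d=abs(s["image"].astype(int)-S["image"]).sum(-1)
P=cloud(s)
for k in ("canister","bolt1","bumper","thermometer","spanner"):
    for x in search_frame("top",k)[:2]:
        r,c=map(int,x["point"]); print(k,round(x["score"],2),(r,c))
s=snapshot('side'); save(s,'s12.png',(150,310,230,420),4)
E
```

```text
tcp_pos: [0.4824, -0.1443, 0.1777]
wrist_force: [0.1, 0.6, -0.7]
tcp_pos: [0.483, -0.141, 0.1772]
wrist_force: [0.1, 0.0, 0.0]
n 2327 plane heading 83.42008795900614 slope 0.2153249996935758
rect [107.8  47.6  83.4] [[0.46149998903274536, -0.05770000070333481], [0.5088000297546387, -0.06319999694824219], [0.5213000178337097, 0.043800000101327896], [0.4738999903202057, 0.049300000071525574]]
heading 83.391975 centre [ 0.49217699 -0.00089534] foot [0.4990222  0.00612536] foot in wedge x,y 0.007761786034242735 -0.005991817111735127
top floor z: 0.0017933456467981168
top plane slopes [-0.0009 -0.0012  0.098 ] 6133
stand rect (array([0.56719049, 0.0918769 ]), 220.0248565673828, 161.35826110839844, 86.18714904785156, array([[ 0.47937435, -0.01252705],
       [ 0.6403755 , -0.023257  ],
       [ 0.6550066 ,  0.19628085],
       [ 0.4940055 ,  0.2070108 ]], dtype=float32))
wedge px [310 159  49  23 577]  rect (array([ 0.4927597 , -0.01050083]), 114.87334442138672, 54.509952545166016, 83.91683197021484, array([[ 0.45957154, -0.06472582],
       [ 0.5137745 , -0.07050234],
       [ 0.52594787,  0.04372416],
       [ 0.47174487,  0.04950069]], dtype=float32))
wedge plane [-0.0224 -0.2178  0.0272] heading deg 84.11478552097061 slope 0.2189363167623937
canister 0.75 (134, 198)
bolt1 0.44 (113, 375)
bumper 0.83 (222, 259)
thermometer 0.95 (80, 287)
spanner 0.81 (89, 191)
```

View pics/s12.png

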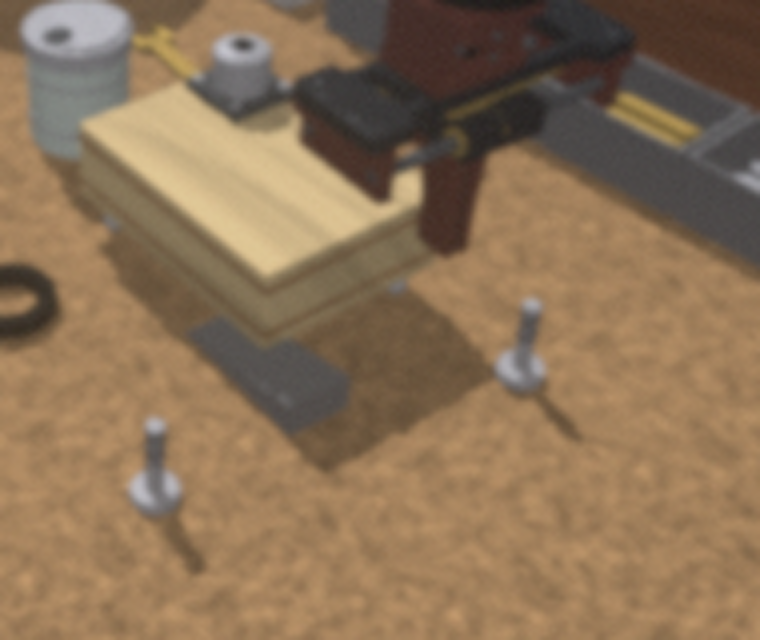

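View pics/t12.png

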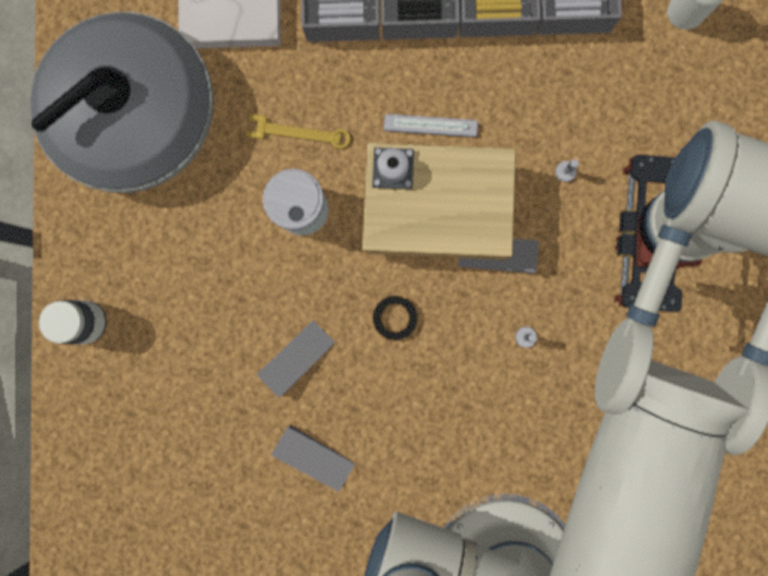

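```bash
python3 -c "
from h import *
st(); print(job_done())"
```

```text
t 16.75 tcp [ 0.4829 -0.1415  0.1772] toolx deg 83.42 zaxis [ 0. -0. -1.] F [-1.4  -0.48  0.77] w 0.0005 q [-0.35 -0.17  1.52 -0.    1.79 -0.24]
the job is handed in; nothing more can be done
None
```

The wedge is under the short foot, the press test over that foot held steady, and the job is handed in at 16.8 s. The hand-in reports no verdict.

**Wedge:** I took the rightmost of the three look-alikes and pushed it thin end first with the two fingertips. The push force rose from about 1 N to 5 N, which I took as snug.

**Press:** The shut fingertips pressed on the stand top over the foot with 11–12 N (8.6 N the step before), along with about 5.5 N of sideways force. Then I moved the hand clear.

**Last checks:**
- **Stand:** It is level within about 0.002 rad and within 1 mm of its starting place.
- **Fit:** The ball sits at about x = 8 mm, y = -6 mm in the wedge frame. The wedge did not move during the press.
- **Bystanders:** They look unmoved in the last top picture. The network's bumper point shifted by about 18 pixels, but the ring itself is at the same pixels as before.

**What disagreed:** The reported tool-tip height is about 25 mm lower than the fingertips appear in the depth pictures. Because of that, my first pass went above the wedge without touching it. I backed out and set the heights from the cameras after that; contact with the stand top matched the camera heights.

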